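# Fetch the battery cell from behind the torches and charge it

## Task

Clear all three torches off the rack, standing them upright on the white side mat, then take the green cell that lies behind them and lay it gently into the free bay of the charger while the torches wait on the mat. Then put every torch back upright on the rack, each in the middle of the pad of its own colour; never tip a torch over.

Things in the scene. Friction and masses are not known exactly. Their poses are not given: they have to be found in the camera images.
- red_torch: Red torch, standing upright on its black head, loose. Black head: 40 mm diameter, lowest 32 mm; above it a red barrel of 28 mm diameter up to the top at 112 mm. 0.17 kg. Origin: centre of the underside, z up; its yaw means nothing. Starts on the red pad.
- yellow_torch: Yellow torch, standing upright on its black head, loose. Black head: 40 mm diameter, lowest 32 mm; above it a yellow barrel of 28 mm diameter up to the top at 112 mm. 0.17 kg. Origin: centre of the underside, z up; its yaw means nothing. Starts on the yellow pad.
- blue_torch: Blue torch, standing upright on its black head, loose. Black head: 40 mm diameter, lowest 32 mm; above it a blue barrel of 28 mm diameter up to the top at 112 mm. 0.17 kg. Origin: centre of the underside, z up; its yaw means nothing. Starts on the blue pad.
- red_pad: Red pad: fixed flat red disc on the torch rack, 52 mm diameter, 4 mm thick, home of the red torch; its rim shows around the torch's head. Origin: centre of its underside, which is 6 mm above the table (the torch stands at 4 mm above the origin).
- yellow_pad: Yellow pad: fixed flat yellow disc on the torch rack, 52 mm diameter, 4 mm thick, home of the yellow torch; its rim shows around the torch's head. Origin: centre of its underside, which is 6 mm above the table (the torch stands at 4 mm above the origin).
- blue_pad: Blue pad: fixed flat blue disc on the torch rack, 52 mm diameter, 4 mm thick, home of the blue torch; its rim shows around the torch's head. Origin: centre of its underside, which is 6 mm above the table (the torch stands at 4 mm above the origin).
- cell: Green battery cell, loose cylinder, 26 mm diameter, 65 mm long, 0.095 kg, lying along its own y. Origin: its centre (it may roll about y). Starts in two V saddles at the back of the rack, centre 32 mm above the table, 10 mm behind the torch heads: no room for a gripper until the torches are gone. Saddles hold only its ends: the middle 43 mm is free on both sides down to the base.
- rack: Torch rack, fixed: black plate 140 (x) x 200 (y) x 6 mm. Origin: centre of its underside, z up. The pads lie in a row along its y at x = -30 mm, 54 mm apart, in any colour order; the cell lies along y at x = 13 mm. Two spare tail caps (28 mm diameter, up to 27 mm above the table) are fixed at x = 42, y = +-75 mm.
- charger: Fixed grey block 150 (x) x 130 (y) x 18 mm, origin at centre of underside. FREE bay (red lamp) at x = -35 mm: two V saddles, 42 mm wide, centre the cell; end blocks at y = +-44.5 mm, tops 54 mm up. A seated cell lies along y, either way round, centre 44 mm above the table; its middle 43 mm is open on both sides down to the grey block. The other bay (x = +35 mm) holds a fixed purple cell.
- side_mat: Side mat, fixed white rectangle 120 (x) x 180 (y) mm, 3 mm thick, on the table beside the rack (charger and mat may change sides). Origin: centre of its underside, z up. Empty at the start; room for the three torches in a row along its y.

How it is judged:
On the way, in this order (a step that is already met when the one before it is completed fails the run):
1. all three torches stand upright on the side mat, released, and the cell is still in the rack (x of red_torch in the frame of side_mat between -0.06 and 0.06 m and y of red_torch in the frame of side_mat between -0.09 and 0.09 m and z of each of red_torch, yellow_torch, blue_torch in the frame of side_mat below 0.008 m and angle between each of red_torch, yellow_torch, blue_torch's own z axis and vertical below 0.1 rad and x of yellow_torch in the frame of side_mat between -0.06 and 0.06 m and y of yellow_torch in the frame of side_mat between -0.09 and 0.09 m and x of blue_torch in the frame of side_mat between -0.06 and 0.06 m and y of blue_torch in the frame of side_mat between -0.09 and 0.09 m and contact force between each of red_torch, yellow_torch, blue_torch and the fingers below 0.1 N and linear speed of each of red_torch, yellow_torch, blue_torch below 0.02 m/s and distance of cell from where it was at the start of the episode below 0.02 m), for 0.2 s.
2. the green cell lies released in the charger's free bay while all three torches stand on the side mat (x of cell in the frame of charger between -0.043 and -0.027 m and y of cell in the frame of charger between -0.012 and 0.012 m and z of cell in the frame of charger between 0.04 and 0.049 m and angle between the y axis of cell and the y axis of charger, either way round below 0.12 rad and contact force between cell and the fingers below 0.1 N and linear speed of cell below 0.02 m/s and x of red_torch in the frame of side_mat between -0.06 and 0.06 m and y of red_torch in the frame of side_mat between -0.09 and 0.09 m and z of each of red_torch, yellow_torch, blue_torch in the frame of side_mat below 0.008 m and angle between each of red_torch, yellow_torch, blue_torch's own z axis and vertical below 0.1 rad and x of yellow_torch in the frame of side_mat between -0.06 and 0.06 m and y of yellow_torch in the frame of side_mat between -0.09 and 0.09 m and x of blue_torch in the frame of side_mat between -0.06 and 0.06 m and y of blue_torch in the frame of side_mat between -0.09 and 0.09 m), for 0.2 s.
At the end, for the whole second after the job is handed in: Each torch stands upright (within 0.1 rad), released and at rest on the pad of its own colour, within 12 mm of its centre, and the green cell lies released, at rest, seated in the charger's free bay (within 8 mm across, 12 mm along, 0.12 rad of the bay's line, centre 40 to 49 mm above the table) (horizontal distance between red_torch and red_pad below 0.012 m and z of red_torch in the frame of red_pad below 0.009 m and angle between each of red_torch, yellow_torch, blue_torch's own z axis and vertical below 0.1 rad and horizontal distance between yellow_torch and yellow_pad below 0.012 m and z of yellow_torch in the frame of yellow_pad below 0.009 m and horizontal distance between blue_torch and blue_pad below 0.012 m and z of blue_torch in the frame of blue_pad below 0.009 m and contact force between each of red_torch, yellow_torch, blue_torch, cell and the fingers below 0.1 N and linear speed of each of red_torch, yellow_torch, blue_torch, cell below 0.02 m/s and x of cell in the frame of charger between -0.043 and -0.027 m and y of cell in the frame of charger between -0.012 and 0.012 m and z of cell in the frame of charger between 0.04 and 0.049 m and angle between the y axis of cell and the y axis of charger, either way round below 0.12 rad); the robot touches nothing.
It fails at once if a torch is tipped (over 0.6 rad) (angle between any of red_torch, yellow_torch, blue_torch's own z axis and vertical above 0.6 rad).
It fails at once if the cell is dropped or rammed into the charger (over 40 N) (contact force between cell and charger above 40 N).
It also fails if it takes over 144 s, if anything falls off the work surface, if the arm or the gripper's body presses on something with over 40 N, if the wrist force passes 120 N, or if a joint passes its speed limit or range.

## Robot

A 6-joint arm with a two-finger parallel gripper is mounted at the origin on the work surface. World frame = base frame: x ahead of the robot, y to its left, z up, the work surface at z = 0. Lengths are in m, angles in rad, forces in N, time in s.
With the tool pointing down it reaches from about 0.35 to 0.775 m from the base axis. Payload 7.3 kg.
Tool frame: the origin (TCP) lies at the very end of the fingers, on their centre line; the grasp point (between the pads) lies 19 mm behind it (manip.grasp_offset is the distance from the TCP to the grasp point, in m); z points along the fingers, y is the line along which they close (so a half turn about z gives the same grasp; the last joint's range is limited). The gripper opens to 92 mm and grips with 3 to 60 N. Pads are 19 mm wide; open, the fingers measure 130 mm over their backs; the gripper's body (75 mm by 190 mm) begins 47 mm behind the grasp point.
Start: joints at [-1.459, 0.342, 1.524, -0, 1.275, -0.146], TCP at [0.134, -0.508, 0.227] pointing down, gripper open.
Joint ranges: [-2.53, 2.53], [-0.77, 2.02], [0.04, 2.7], [-1, 4.14], [0.28, 2.66], [-3.11, 3.11]. Speed limits (rad/s): [2.57, 2.57, 3.14, 3.14, 3.14, 3.14].

## Interface

Orientations are given as a unit quaternion [w, x, y, z].
In Python, from station import manip gives the robot as it stands.
- The arm moves only by the tool jog_arm, never from a script. Its argument "steps" is a list of rows, each a list of 3 entries, a list of its own where there are three numbers: the closure, from 0 (fully open) to 1 (shut), then the shift along the tool's x, y, z in mm, then the turn about the tool's z in rad. A call has 1 to 10 rows; each row shifts and turns the commanded pose from where the row before left it, along the tool's axes as they then stand; what a row does not reach is not made up. A row lasts 1/8 s, in which the tool goes at most 62.5 mm and 10.7 degrees, less where a joint would pass 70% of its speed; a pose out of reach is approached as far as the arm can. A call is refused whole if a number of a shift passes 62.5 or a number of a turn 0.188, either way. A call with a gripper value outside its range is refused whole. The fingers move at their own pace and stop on an object; "squeeze" is the grip in N (left out, the last holds). Time passes only in rows, so rows that do not move let the fingers close. It gives the time, the measured TCP pose, the force, the opening and the grip force at its end, in the units of the state.
- manip.observe(): the state, without advancing time (a new reading comes with each control period).
- manip.snapshot(name): name is "side" or "top" or "wrist"; returns a dict with "pixels" (420x560x3 uint8, red, green, blue), "range_z" (420x560 float32, m along the optical axis (not along the pixel's ray), 0 where there is no reading), "intrinsics" (3x3 intrinsics, pixels), "eye" and "rotation" of the camera in the world. Camera axes: x right, y down, z forward; pixel columns grow to the right and rows downward; lengths in m; the calibration is good to about 2 mm. A picture is of the moment at which its call begins.
- manip.sign_off(): hands the job in; it is judged then, once.
Trained networks look in the newest picture that a camera, given by its name, has taken for a name from the list of things; names that differ only in an ending like _2 or _b are one class to them, and where a whole thing is asked for, a point or a joint stands for the part that bears it (a point fixed in the world has none). Each returns a list of dicts, best first, with "score" (0 to 1); they miss things now and then, are a little off and sometimes report something else, mostly with a low value. They report only what shows in the picture. A call takes as long as a camera call.
- manip.cut_out(camera, label): "pixels" (420x560 bool, what is visible of it) and "pixel" ([column, row] in pixels, amid what is visible of it).
The state is a dict: "time_s": time; "joints": joint angles; "dq": joint speeds; "joint_torque": joint torques, N m; "tcp_pos": TCP position; "tcp_rot": TCP orientation; "contact_force": force on the tool from outside, world axes, zero at the start; "wrist_torque": the same for the moment, N m; "opening": opening from 0.0 (shut) to 1.0 (fully open); "finger_force": force on a finger pad.
Only numpy, scipy, OpenCV 4.12 (cv2) and the standard library are available. Lean on these libraries where they do the work, as an engineer would, in place of code of your own. Each camera call takes 0.05 s, during which the arm holds its last target. There are 200 camera calls.

## Working session

There is one attempt and no reset: what is moved stays moved. The work goes in short steps, Python scripts to look and compute and a tool call to move; the robot and the scene stay as the last step left them, time stands still between calls to the robot, and variables do not carry over. Pictures are saved under pics/ and viewed, at most 14 in all, crops included, and the job is handed in when it is done.

Besides the shell and the picture viewer there is one more tool, called after ">>>" as a command line: name --argument value ..., lists and objects as JSON in quotes. jog_arm: Moves the arm, as the interface text tells. Its arguments: {"type":"object","properties":{"steps":{"type":"array"},"squeeze":{"type":"number"}},"required":["steps"]}

```bash
ls; mkdir -p pics
cat > h.py <<'E'
import numpy as np, cv2
from station import manip
def pts(s,mask=None):
    K=np.array(s["intrinsics"]);z=s["range_z"];v,u=np.indices(z.shape)
    m=z>0
    if mask is not None:m&=mask
    c=np.stack([(u[m]-K[0,2])/K[0,0]*z[m],(v[m]-K[1,2])/K[1,1]*z[m],z[m]],1)
    return c@np.array(s["rotation"]).T+np.array(s["eye"])
E
python3 - <<'E'
from h import *
o=manip.observe();print(o)
for cam in("top","side"):
    s=manip.snapshot(cam);cv2.imwrite(f"pics/{cam}0.png",s["pixels"][:,:,::-1]);print(cam,s["eye"])
    for n in["red_torch","yellow_torch","blue_torch","red_pad","yellow_pad","blue_pad","cell","rack","charger","side_mat"]:
        for r in manip.cut_out(cam,n)[:1]:
            p=pts(s,r["pixels"])
            if len(p)<5: print(n,"few");continue
            t=p[p[:,2]>np.percentile(p[:,2],98)-.004]
            (c,wh,a)=cv2.minAreaRect((p[:,:2]*1000).astype(np.float32))
            print(n,round(r["score"],2),r["pixel"],len(p),"med",np.median(p,0).round(3),"topmed",np.median(t,0).round(4),"rect",np.round(c,1),np.round(wh,1),round(a,1))
E
```

```text
pics
{'time_s': 0.0, 'joints': array([-1.45899993e+00,  3.42733555e-01,  1.52502956e+00, -1.03891070e-05,
        1.27540508e+00, -1.45968042e-01]), 'dq': array([ 2.52088735e-03, -6.86060510e-04,  3.84035928e-05, -2.32508898e-04,
       -3.64212491e-04, -1.12414891e-03]), 'joint_torque': array([-3.66559207e-04, -4.31246674e+01, -2.44221514e+01,  7.17030955e-02,
        5.60436992e-02, -9.59831391e-05]), 'tcp_pos': array([ 0.13382049, -0.50722832,  0.22603497]), 'tcp_rot': array([-7.87742988e-04,  9.91705674e-01,  1.28527177e-01,  8.49144552e-06]), 'contact_force': array([ 0.50942874, -0.06858492, -0.11669363]), 'wrist_torque': array([-0.015124  , -0.00834205, -0.02873551]), 'finger_force': 0.0, 'opening': 0.9979265128118288}
top [0.49566249 0.02485911 0.84649231]Traceback (most recent call last):
  File "<stdin>", line 7, in <module>
  File "h.py", line 8, in pts
    return c@np.array(s["rotation"]).T+np.array(s["eye"])
           ~^~~~~~~~~~~~~~~~~~~~~~~~~~
ValueError: matmul: Input operand 1 has a mismatch in its core dimension 0, with gufunc signature (n?,k),(k,m?)->(n?,m?) (size 4 is different from 3)
```

Rotation is a quaternion.

```bash
cat > h.py <<'E'
import numpy as np, cv2
from scipy.spatial.transform import Rotation as R
from station import manip
def rot(q): q=np.array(q); return R.from_quat([q[1],q[2],q[3],q[0]]).as_matrix()
def pts(s,mask=None):
    K=np.array(s["intrinsics"]);z=s["range_z"];v,u=np.indices(z.shape)
    m=z>0
    if mask is not None:m&=mask
    c=np.stack([(u[m]-K[0,2])/K[0,0]*z[m],(v[m]-K[1,2])/K[1,1]*z[m],z[m]],1)
    return c@rot(s["rotation"]).T+np.array(s["eye"])
E
python3 - <<'E'
from h import *
for cam in("top","side"):
    s=manip.snapshot(cam);cv2.imwrite(f"pics/{cam}0.png",s["pixels"][:,:,::-1]);print(cam,s["eye"])
    for n in["red_torch","yellow_torch","blue_torch","red_pad","yellow_pad","blue_pad","cell","rack","charger","side_mat"]:
        for r in manip.cut_out(cam,n)[:1]:
            p=pts(s,r["pixels"])
            if len(p)<5: print(n,"few");continue
            t=p[p[:,2]>np.percentile(p[:,2],98)-.004]
            (c,wh,a)=cv2.minAreaRect((p[:,:2]*1000).astype(np.float32))
            print(n,round(r["score"],2),r["pixel"],len(p),"med",np.median(p,0).round(3),"topmed",np.median(t,0).round(4),"rect",np.round(c,1),np.round(wh,1),round(a,1))
E
```

```text
top [0.49566249 0.02485911 0.84649231]
red_torch 0.74 [246.1, 183.1] 406 med [0.573 0.056 0.116] topmed [0.5779 0.0581 0.1209] rect [577.2  59.8] [42.4 39. ] 83.5
yellow_torch 0.86 [273.2, 186.4] 391 med [0.566 0.007 0.117] topmed [0.5716 0.0052 0.1208] rect [568.3   5.1] [42. 33.] 86.0
blue_torch 0.69 [304.5, 191.4] 399 med [ 0.56  -0.044  0.118] topmed [ 0.5653 -0.0482  0.1209] rect [562.  -46.2] [38.1 32.8] 51.8
red_pad 0.71 [256.8, 191.9] 113 med [0.565 0.042 0.009] topmed [0.577  0.039  0.0381] rect [571.4  52.7] [31.5 50.2] 35.4
yellow_pad 0.64 [279.0, 197.6] 136 med [0.554 0.002 0.008] topmed [ 0.5563 -0.0059  0.0396] rect [559.    5.3] [26.9 47.9] 2.9
blue_pad 0.71 [293.8, 196.3] 175 med [ 0.554 -0.034  0.009] topmed [ 0.5747 -0.0315  0.041 ] rect [560.1 -41.3] [53.9 33.5] 42.5
cell 0.93 [280.9, 165.6] 491 med [ 0.612 -0.003  0.041] topmed [ 0.6141 -0.0025  0.0433] rect [616.7  -3.2] [71.2 32. ] 81.8
rack 0.57 [279.6, 156.6] 4713 med [0.617 0.002 0.005] topmed [ 0.6367 -0.0204  0.0234] rect [6.013e+02 6.000e-01] [202.1 140.5] 82.5
charger 0.94 [113.1, 241.3] 5561 med [0.469 0
[... 696 characters left out ...]
 [ 0.552  -0.0007  0.0084] rect [552.3   1. ] [10.6 33.9] 8.9
blue_pad 0.51 [303.2, 253.7] 109 med [ 0.556 -0.063  0.008] topmed [ 0.577  -0.0652  0.022 ] rect [561.  -56.4] [34.5 51.7] 60.1
cell 0.66 [309.0, 225.1] 152 med [ 0.611 -0.029  0.04 ] topmed [ 0.6124 -0.022   0.0425] rect [607.7 -32. ] [67.1 22.5] 55.2
rack 0.6 [315.1, 239.7] 2547 med [ 0.611 -0.041  0.004] topmed [ 0.634  -0.0328  0.0228] rect [603.7   3.1] [207.5 144.9] 83.4
charger 0.56 [195.8, 164.2] 2307 med [0.467 0.295 0.017] topmed [0.5015 0.3072 0.0529] rect [472.4 348.5] [158.8 197.4] 3.7
side_mat 0.58 [336.9, 380.1] 5993 med [ 0.495 -0.318  0.001] topmed [ 0.4946 -0.3178  0.0012] rect [ 491.9 -319.5] [162.4 122.5] 80.0
```

View pics/top0.png

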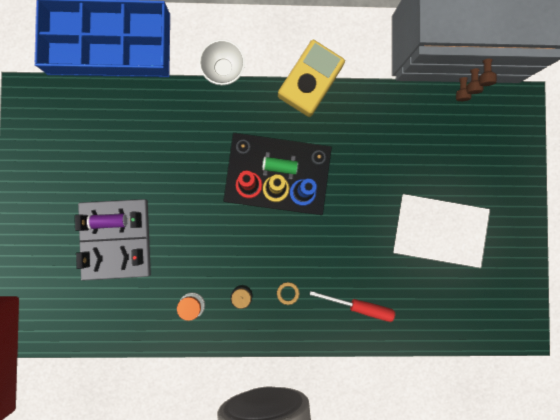

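View pics/side0.png

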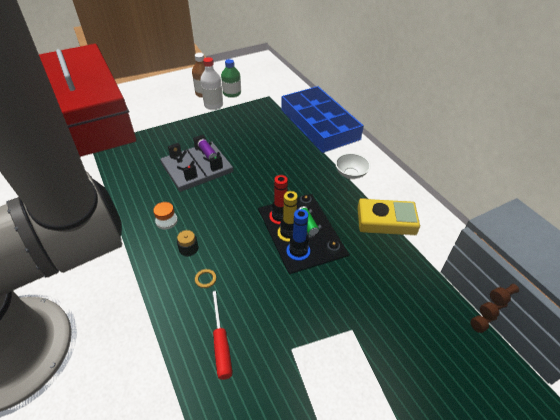

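The top view shows the rack near (278,173), with red, yellow and blue torches at (248,183), (276,187) and (304,191). The charger is at (113,240) with its free bay in the lower row, and the mat is at (441,231). The networks agree with this, except that the top camera's side_mat is wrong. I'll refine the mat and charger, and plan the first move.

```bash
cat >> h.py <<'E'
def plan(wps,rows=None,step=40):
    """wps: (x,y,z,yaw of tool y in deg, step mm); prints rows [shift mm, turn] split; turn first, then shift"""
    o=manip.observe();p=np.array(o["tcp_pos"]);M=rot(o["tcp_rot"]);yaw=np.arctan2(M[1,1],M[0,1])
    tilt=np.degrees(np.arccos(-M[2,2]))
    print("t",round(o["time_s"],2),"tcp",p.round(4),"yaw",np.degrees(yaw).round(2),"tilt",tilt.round(2),"open",round(o["opening"],3),"F",np.round(o["contact_force"],1),round(o["finger_force"],1))
    for x,y,z,w,st in wps:
        a=np.radians(w)
        d=(np.array([x,y,z])-p)*1000
        turn=-((a-yaw+np.pi/2)%np.pi-np.pi/2); a=yaw-turn
        ty=np.array([np.cos(a),np.sin(a),0]);tz=np.array([0,0,-1.]);tx=np.cross(ty,tz)
        s=np.array([d@tx,d@ty,d@tz]);n=max(1,int(np.ceil(np.linalg.norm(s)/st)))
        nt=int(np.ceil(abs(turn)/.18)) if abs(turn)>.01 else 0
        print(" turn %d x %.3f, then %d x"%(nt,turn/max(nt,1),n),(s/n).round(1)," total",s.round(1))
        p=np.array([x,y,z]);yaw=a
E
python3 - <<'E'
from h import *
s=manip.snapshot("top");img=s["pixels"].astype(int)
P=np.full(img.shape,9.);P[s["range_z"]>0]=pts(s)
def rect(m,n):
    m=cv2.morphologyEx(m.astype(np.uint8),cv2.MORPH_OPEN,np.ones((3,3)))
    k,l,st,c=cv2.connectedComponentsWithStats(m);i=1+st[1:,4].argmax()
    q=P[l==i];c,wh,a=cv2.minAreaRect((q[:,:2]*1000).astype(np.float32));print(n,len(q),np.round(c,1),np.round(wh,1),round(a,2),"z",np.median(q[:,2]).round(4))
win=lambda x,y,r:(abs(P[...,0]-x)<r)&(abs(P[...,1]-y)<r)
rect((img.min(2)>170)&win(.49,-.32,.15),"mat")
rect((P[...,2]>.012)&(P[...,2]<.024)&win(.468,.32,.13),"charger slab")
rect((P[...,2]>.010)&win(.468,.32,.13),"charger")
# free-bay features
for n,m in(("tall",(P[...,2]>.045)&win(.468,.32,.13)),("purple",(img[...,2]>img[...,1]+40)&(img[...,0]>img[...,1]+30)&win(.468,.32,.13))):
    k,l,st,c=cv2.connectedComponentsWithStats(m.astype(np.uint8))
    for i in range(1,k):
        if st[i,4]>15:
            q=P[l==i];print(n,st[i,4],q.mean(0).round(4),q.min(0).round(3),q.max(0).round(3))
# rack
rect((P[...,2]>.001)&(img.max(2)<45)&win(.6,0,.13),"rack")
# mean barrel top fits
for n,(x,y) in dict(r=(.578,.058),y=(.572,.005),b=(.565,-.048)).items():
    m=(P[...,2]>.112)&win(x,y,.025);q=P[m];print(n,len(q),q.mean(0).round(4),((q.min(0)+q.max(0))/2).round(4))
plan([(.578,.058,.2,-7.5,50)])
E
```

```text
mat 5190 [ 489.9 -330.9] [181.8 119.7] 80.61 z 0.0018
charger slab 3762 [469.  317.7] [149.9 130.1] 3.61 z 0.0165
charger 5427 [468.9 317.6] [150.4 130.1] 3.66 z 0.0173
tall 499 [0.5038 0.3187 0.053 ] [0.49  0.286 0.045] [0.518 0.353 0.059]
tall 118 [0.5062 0.2687 0.0519] [0.493 0.263 0.046] [0.521 0.276 0.056]
tall 126 [0.5008 0.3691 0.0514] [0.486 0.363 0.046] [0.516 0.377 0.054]
tall 124 [0.4378 0.2647 0.0519] [0.422 0.259 0.046] [0.452 0.273 0.056]
tall 132 [0.431  0.3651 0.0514] [0.416 0.359 0.045] [0.446 0.372 0.056]
purple 422 [0.5036 0.3179 0.0534] [0.49  0.286 0.045] [0.516 0.348 0.059]
rack 3623 [601.2   0.8] [198.8 139.7] 82.64 z 0.0045
r 207 [0.5774 0.0585 0.1207] [0.5773 0.0582 0.1184]
y 203 [0.5715 0.0058 0.1206] [0.5717 0.0059 0.1187]
b 206 [ 0.5648 -0.0478  0.1205] [ 0.5646 -0.0476  0.1189]
t 1.25 tcp [ 0.1339 -0.5077  0.2267] yaw -75.23 tilt 0.0 open 0.998 F [ 0.5  0.1 -0.4] 0.0
 turn 7 x -0.169, then 15 x [41.3 24.4  1.8]  total [618.8 366.5  26.7]
```

```bash
python3 -c "
from h import *
plan([(.5648,-.0478,.215,-7.4,50),(.5648,-.0478,.068,-7.4,25)])"
```

```text
t 1.25 tcp [ 0.1339 -0.5077  0.2267] yaw -75.23 tilt 0.0 open 0.998 F [ 0.5  0.1 -0.4] 0.0
 turn 7 x -0.169, then 13 x [39.3 28.3  0.9]  total [511.5 368.1  11.7]
 turn 0 x 0.000, then 6 x [ 0.   0.  24.5]  total [  0.   0. 147.]
```

>>> jog_arm --steps '[[0,[0,0,0],-0.169],[0,[0,0,0],-0.169],[0,[0,0,0],-0.169],[0,[0,0,0],-0.169],[0,[0,0,0],-0.169],[0,[0,0,0],-0.169],[0,[0,0,0],-0.169]]' --squeeze 15

```text
time_s: 2.12
tcp_pos: [0.1339, -0.5077, 0.2267]
tcp_rot: [0.0, 0.75, 0.662, -0.0]
contact_force: [0.2, 0.2, -0.6]
opening: 0.999
finger_force: 0.0
```

>>> jog_arm --steps '[[0,[39,28,1],0],[0,[39,28,1],0],[0,[39,28,1],0],[0,[39,28,1],0],[0,[39,28,1],0],[0,[39,28,1],0],[0,[39,28,1],0],[0,[39,28,1],0],[0,[39,28,1],0]]'

```text
time_s: 3.25
tcp_pos: [0.4303, -0.1911, 0.2179]
tcp_rot: [0.0, 0.752, 0.66, 0.0]
contact_force: [0.1, 0.2, 0.3]
opening: 1.001
finger_force: 0.0
```

>>> jog_arm --steps '[[0,[39,28,1],0],[0,[39,28,1],0],[0,[39,28,1],0],[0,[39,28,1],0],[0,[0,0,0],0],[0,[0,0,0],0]]'

```text
time_s: 4.0
tcp_pos: [0.56, -0.0523, 0.2134]
tcp_rot: [-0.0, 0.751, 0.66, -0.0]
contact_force: [0.7, 0.1, -0.7]
opening: 0.998
finger_force: 0.0
```

```bash
python3 -c "
from h import *
plan([(.5648,-.0478,.215,-7.4,50),(.5648,-.0478,.068,-7.4,25)])"
```

```text
t 4.0 tcp [ 0.56   -0.0523  0.2134] yaw -7.42 tilt 0.06 open 0.998 F [ 0.7  0.1 -0.7] 0.0
 turn 0 x -0.000, then 1 x [ 5.1  4.1 -1.6]  total [ 5.1  4.1 -1.6]
 turn 0 x -0.000, then 6 x [ 0.   0.  24.5]  total [  0.   0. 147.]
```

>>> jog_arm --steps '[[0,[5,4,-1.5],0],[0,[0,0,25],0],[0,[0,0,25],0],[0,[0,0,25],0],[0,[0,0,25],0],[0,[0,0,25],0],[0,[0,0,22],0],[0,[0,0,0],0]]'

```text
time_s: 5.0
tcp_pos: [0.564, -0.0482, 0.0671]
tcp_rot: [-0.001, 0.752, 0.659, -0.001]
contact_force: [1.3, -0.1, 1.5]
opening: 1.002
finger_force: 0.0
```

```bash
python3 -c "
from h import *
plan([(.5648,-.0478,.068,-7.4,25)])
s=manip.snapshot('wrist');cv2.imwrite('pics/w1.png',s['pixels'][:,:,::-1])"
```

```text
t 5.0 tcp [ 0.564  -0.0482  0.0671] yaw -7.53 tilt 0.18 open 1.002 F [ 1.3 -0.1  1.5] 0.0
 turn 0 x -0.002, then 1 x [ 0.5  0.8 -0.9]  total [ 0.5  0.8 -0.9]
```

View pics/w1.png

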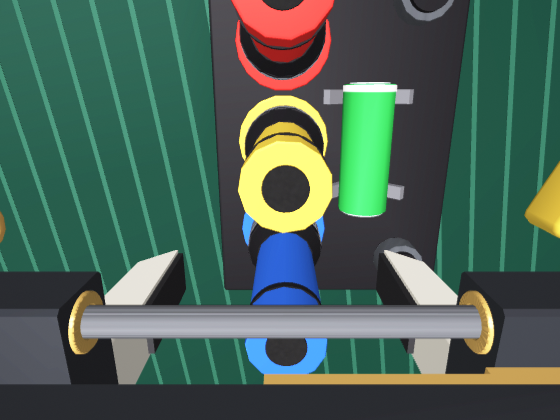

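The wrist view shows the blue barrel centred between the fingers (about column 285, jaws at 180 and 385), so I'll grip and lift.

>>> jog_arm --steps '[[1,[0,0,0],0],[1,[0,0,0],0],[1,[0,0,0],0],[1,[0,0,0],0],[1,[0,0,0],0],[1,[0,0,0],0],[1,[0,0,0],0],[1,[0,0,0],0]]' --squeeze 20

```text
time_s: 6.05
tcp_pos: [0.5651, -0.0477, 0.0681]
tcp_rot: [-0.0, 0.752, 0.66, -0.0]
contact_force: [0.3, 0.3, -0.8]
opening: 0.303
finger_force: 20.0
```

```bash
python3 -c "
from h import *
p=manip.observe()['tcp_pos']
plan([(p[0],p[1],.205,-7.5,25),(.481,-.385,.205,-9.4,35),(.481,-.385,.062,-9.4,25)])"
```

```text
t 6.05 tcp [ 0.5651 -0.0477  0.0681] yaw -7.45 tilt 0.01 open 0.303 F [ 0.3  0.3 -0.8] 20.0
 turn 0 x 0.001, then 6 x [  0.    0.  -22.8]  total [   0.     0.  -136.9]
 turn 1 x 0.033, then 10 x [-34.7  -2.8   0. ]  total [-346.5  -27.9    0. ]
 turn 0 x -0.000, then 6 x [ 0.   0.  23.8]  total [  0.   0. 143.]
```

>>> jog_arm --steps '[[1,[0,0,-10],0],[1,[0,0,-25],0],[1,[0,0,-25],0],[1,[0,0,-25],0],[1,[0,0,-25],0],[1,[0,0,-25],0.033],[1,[-20,-1.6,-2],0],[1,[-35,-2.8,0],0],[1,[-35,-2.8,0],0],[1,[-35,-2.8,0],0]]'

```text
time_s: 7.3
tcp_pos: [0.5336, -0.1712, 0.2043]
tcp_rot: [-0.001, 0.762, 0.647, -0.001]
contact_force: [0.2, -0.3, -1.4]
opening: 0.304
finger_force: 20.0
```

>>> jog_arm --steps '[[1,[-35,-2.8,0],0],[1,[-35,-2.8,0],0],[1,[-35,-2.8,0],0],[1,[-35,-2.8,0],0],[1,[-35,-2.8,0],0],[1,[-35,-2.8,0],0],[1,[-11,-0.9,0],0],[1,[0,0,0],0],[1,[0,0,0],0]]'

```text
time_s: 8.43
tcp_pos: [0.4817, -0.3836, 0.205]
tcp_rot: [-0.0, 0.762, 0.648, 0.0]
contact_force: [-0.5, -0.0, -1.3]
opening: 0.303
finger_force: 20.0
```

```bash
python3 -c "
from h import *
plan([(.481,-.385,.205,-9.4,35),(.481,-.385,.0625,-9.4,25)])"
```

```text
t 8.43 tcp [ 0.4817 -0.3836  0.205 ] yaw -9.29 tilt 0.05 open 0.303 F [-0.5 -0.  -1.3] 20.0
 turn 0 x 0.002, then 1 x [-1.5 -0.5  0. ]  total [-1.5 -0.5  0. ]
 turn 0 x -0.000, then 6 x [ 0.   0.  23.8]  total [  0.    0.  142.5]
```

>>> jog_arm --steps '[[1,[-1.5,-0.5,20],0],[1,[0,0,30],0],[1,[0,0,30],0],[1,[0,0,30],0],[1,[0,0,22],0],[1,[0,0,8],0],[1,[0,0,2],0],[1,[0,0,1],0],[1,[0,0,0.5],0],[1,[0,0,0],0]]'

```text
time_s: 9.68
tcp_pos: [0.4811, -0.3862, 0.0622]
tcp_rot: [0.0, 0.762, 0.647, 0.0]
contact_force: [0.2, -0.6, -2.7]
opening: 0.302
finger_force: 20.0
```

>>> jog_arm --steps '[[1,[0,0,0.7],0],[1,[0,0,0.3],0],[0.6,[0,0,0],0],[0.5,[0,0,0],0],[0.3,[0,0,0],0],[0,[0,0,0],0],[0,[0,0,0],0],[0,[0,0,0],0]]'

```text
time_s: 10.68
tcp_pos: [0.4809, -0.386, 0.0607]
tcp_rot: [0.0, 0.762, 0.647, -0.0]
contact_force: [0.2, 0.2, -1.4]
opening: 0.888
finger_force: 0.0
```

>>> jog_arm --steps '[[0,[0,0,-15],0],[0,[0,0,-35],0],[0,[0,0,-45],0],[0,[0,0,-45],0],[0,[0,0,0],0],[0,[0,0,0],0]]'

```text
time_s: 11.42
tcp_pos: [0.4807, -0.3858, 0.2009]
tcp_rot: [-0.0, 0.762, 0.647, -0.0]
contact_force: [-0.2, 0.6, 0.1]
opening: 0.999
finger_force: 0.0
```

```bash
python3 -c "
from h import *
plan([(.5717,.0055,.202,-7.4,45),(.5717,.0055,.068,-7.4,25)])
s=manip.snapshot('top');P=np.full((420,560,3),9.);P[s['range_z']>0]=pts(s)
m=(P[...,2]>.1)&(P[...,2]<.125)&(abs(P[...,0]-.48)<.04)&(abs(P[...,1]+.385)<.04);print(m.sum(),P[m].mean(0).round(4))
cv2.imwrite('pics/t1.png',s['pixels'][:,:,::-1])"
```

```text
t 11.43 tcp [ 0.4807 -0.3858  0.2009] yaw -9.34 tilt 0.01 open 0.999 F [-0.2  0.6  0.1] 0.0
 turn 1 x -0.034, then 9 x [44.4  4.4 -0.1]  total [399.7  39.9  -1.1]
 turn 0 x -0.000, then 6 x [ 0.   0.  22.3]  total [  0.   0. 134.]
245 [ 0.481  -0.3838  0.1122]
```

View pics/t1.png

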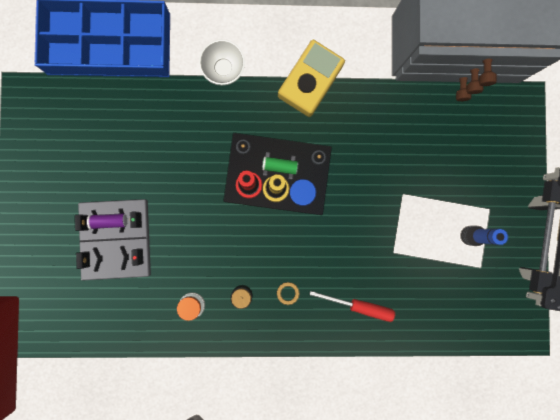

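The blue torch stands upright on the mat with its head near (472,236). Next is yellow.

>>> jog_arm --steps '[[0,[20,2,0],-0.034],[0,[45,4.5,0],0],[0,[45,4.5,0],0],[0,[45,4.5,0],0],[0,[45,4.5,0],0],[0,[45,4.5,0],0],[0,[45,4.5,0],0],[0,[45,4.5,0],0],[0,[45,4.5,0],0],[0,[20,2,0],0]]'

```text
time_s: 12.72
tcp_pos: [0.5721, 0.0086, 0.1999]
tcp_rot: [-0.001, 0.75, 0.662, -0.001]
contact_force: [-0.8, -0.1, 0.3]
opening: 1.002
finger_force: 0.0
```

>>> jog_arm --steps '[[0,[0,0,0],0],[0,[0,0,0],0]]'

```text
time_s: 12.98
tcp_pos: [0.5724, 0.0044, 0.2004]
tcp_rot: [-0.0, 0.751, 0.66, -0.0]
contact_force: [-0.2, 0.0, -0.6]
opening: 1.002
finger_force: 0.0
```

```bash
python3 -c "
from h import *
plan([(.5717,.0055,.202,-7.4,45),(.5717,.0055,.068,-7.4,25)])"
```

```text
t 12.97 tcp [0.5724 0.0044 0.2004] yaw -7.42 tilt 0.05 open 1.002 F [-0.2  0.  -0.6] 0.0
 turn 0 x -0.000, then 1 x [ 1.  -0.8 -1.6]  total [ 1.  -0.8 -1.6]
 turn 0 x -0.000, then 6 x [ 0.   0.  22.3]  total [  0.   0. 134.]
```

>>> jog_arm --steps '[[0,[1,-1,10],0],[0,[0,0,25],0],[0,[0,0,25],0],[0,[0,0,25],0],[0,[0,0,25],0],[0,[0,0,22],0],[0,[0,0,0],0],[0,[0,0,0],0]]'

```text
time_s: 13.98
tcp_pos: [0.5722, 0.0059, 0.0692]
tcp_rot: [0.0, 0.751, 0.66, 0.0]
contact_force: [0.2, 0.2, 0.7]
opening: 1.003
finger_force: 0.0
```

>>> jog_arm --steps '[[1,[0,0,0],0],[1,[0,0,0],0],[1,[0,0,0],0],[1,[0,0,0],0],[1,[0,0,0],0],[1,[0,0,0],0],[1,[0,0,0],0],[1,[0,0,0],0]]'

```text
time_s: 14.98
tcp_pos: [0.5718, 0.0065, 0.0686]
tcp_rot: [0.0, 0.751, 0.66, -0.0]
contact_force: [0.0, -0.3, -1.4]
opening: 0.301
finger_force: 20.0
```

```bash
python3 -c "
from h import *
p=manip.observe()['tcp_pos']
plan([(p[0],p[1],.205,-7.5,25),(.490,-.331,.205,-9.4,35),(.490,-.331,.0625,-9.4,25)])"
```

```text
t 14.97 tcp [0.5718 0.0065 0.0686] yaw -7.39 tilt 0.01 open 0.301 F [ 0.  -0.3 -1.4] 20.0
 turn 0 x 0.002, then 6 x [  0.    0.  -22.7]  total [   0.     0.  -136.4]
 turn 1 x 0.033, then 10 x [-34.6  -2.6   0. ]  total [-346.3  -25.6    0. ]
 turn 0 x -0.000, then 6 x [ 0.   0.  23.8]  total [  0.    0.  142.5]
```

>>> jog_arm --steps '[[1,[0,0,-10],0],[1,[0,0,-25],0],[1,[0,0,-25],0],[1,[0,0,-25],0],[1,[0,0,-25],0],[1,[0,0,-25],0.033],[1,[-20,-1.5,-1],0],[1,[-35,-2.6,0],0],[1,[-35,-2.6,0],0],[1,[-35,-2.6,0],0]]'

```text
time_s: 16.23
tcp_pos: [0.5411, -0.1173, 0.2036]
tcp_rot: [-0.001, 0.762, 0.648, -0.001]
contact_force: [0.6, -0.1, -1.9]
opening: 0.299
finger_force: 20.0
```

>>> jog_arm --steps '[[1,[-35,-2.6,0],0],[1,[-35,-2.6,0],0],[1,[-35,-2.6,0],0],[1,[-35,-2.6,0],0],[1,[-35,-2.6,0],0],[1,[-35,-2.6,0],0],[1,[-11,-0.9,0],0],[1,[0,0,0],0],[1,[0,0,0],0]]'

```text
time_s: 17.35
tcp_pos: [0.4906, -0.3298, 0.2044]
tcp_rot: [-0.0, 0.762, 0.648, 0.0]
contact_force: [0.1, -0.2, -1.8]
opening: 0.299
finger_force: 20.0
```

```bash
python3 -c "
from h import *
plan([(.490,-.331,.205,-9.4,35),(.490,-.331,.0617,-9.4,25)])"
```

```text
t 17.35 tcp [ 0.4906 -0.3298  0.2044] yaw -9.23 tilt 0.05 open 0.299 F [ 0.1 -0.2 -1.8] 20.0
 turn 0 x 0.003, then 1 x [-1.2 -0.4 -0.6]  total [-1.2 -0.4 -0.6]
 turn 0 x -0.000, then 6 x [ 0.   0.  23.9]  total [  0.    0.  143.3]
```

>>> jog_arm --steps '[[1,[-1.2,-0.4,20],0],[1,[0,0,30],0],[1,[0,0,30],0],[1,[0,0,30],0],[1,[0,0,20],0],[1,[0,0,8],0],[1,[0,0,3],0],[1,[0,0,1],0],[1,[0,0,1],0],[1,[0,0,0],0]]'

```text
time_s: 18.6
tcp_pos: [0.4901, -0.3321, 0.0622]
tcp_rot: [0.0, 0.762, 0.648, 0.0]
contact_force: [-0.7, -0.4, -1.8]
opening: 0.301
finger_force: 20.0
```

>>> jog_arm --steps '[[1,[0,0,0],0],[0.6,[0,0,0],0],[0.5,[0,0,0],0],[0.3,[0,0,0],0],[0,[0,0,0],0],[0,[0,0,0],0],[0,[0,0,0],0]]'

```text
time_s: 19.48
tcp_pos: [0.49, -0.3319, 0.0617]
tcp_rot: [0.0, 0.762, 0.648, -0.0]
contact_force: [0.5, -0.3, -0.3]
opening: 0.886
finger_force: 0.0
```

>>> jog_arm --steps '[[0,[0,0,-15],0],[0,[0,0,-35],0],[0,[0,0,-45],0],[0,[0,0,-45],0],[0,[0,0,0],0],[0,[0,0,0],0]]'

```text
time_s: 20.23
tcp_pos: [0.4897, -0.3317, 0.2019]
tcp_rot: [0.0, 0.762, 0.648, -0.0]
contact_force: [-0.5, 0.3, -0.4]
opening: 1.002
finger_force: 0.0
```

```bash
python3 -c "
from h import *
plan([(.5777,.0585,.202,-7.4,45),(.5777,.0585,.068,-7.4,25)])"
```

```text
t 20.23 tcp [ 0.4897 -0.3317  0.2019] yaw -9.28 tilt 0.0 open 1.002 F [-0.5  0.3 -0.4] 0.0
 turn 1 x -0.033, then 9 x [44.3  4.1 -0. ]  total [ 3.983e+02  3.700e+01 -1.000e-01]
 turn 0 x -0.000, then 6 x [ 0.   0.  22.3]  total [  0.   0. 134.]
```

>>> jog_arm --steps '[[0,[20,2,0],-0.033],[0,[45,4.2,0],0],[0,[45,4.2,0],0],[0,[45,4.2,0],0],[0,[45,4.2,0],0],[0,[45,4.2,0],0],[0,[45,4.2,0],0],[0,[45,4.2,0],0],[0,[45,4.2,0],0],[0,[20,2,0],0]]'

```text
time_s: 21.48
tcp_pos: [0.5785, 0.063, 0.2005]
tcp_rot: [-0.001, 0.75, 0.662, -0.001]
contact_force: [0.6, -0.6, -0.0]
opening: 1.0
finger_force: 0.0
```

>>> jog_arm --steps '[[0,[0,0,0],0],[0,[0,0,0],0]]'

```text
time_s: 21.72
tcp_pos: [0.579, 0.0587, 0.2014]
tcp_rot: [-0.0, 0.751, 0.66, -0.001]
contact_force: [-0.4, -0.1, 0.4]
opening: 1.001
finger_force: 0.0
```

```bash
python3 -c "
from h import *
plan([(.5777,.0585,.202,-7.4,45),(.5777,.0585,.068,-7.4,25)])"
```

```text
t 21.73 tcp [0.579  0.0587 0.2014] yaw -7.41 tilt 0.06 open 1.001 F [-0.4 -0.1  0.4] 0.0
 turn 0 x -0.000, then 1 x [-0.4 -1.3 -0.6]  total [-0.4 -1.3 -0.6]
 turn 0 x -0.000, then 6 x [ 0.   0.  22.3]  total [  0.   0. 134.]
```

>>> jog_arm --steps '[[0,[-0.4,-1.3,10],0],[0,[0,0,25],0],[0,[0,0,25],0],[0,[0,0,25],0],[0,[0,0,25],0],[0,[0,0,23.5],0],[0,[0,0,0],0],[0,[0,0,0],0]]'

```text
time_s: 22.72
tcp_pos: [0.5784, 0.0589, 0.0688]
tcp_rot: [0.0, 0.751, 0.66, 0.0]
contact_force: [-0.8, 0.1, 0.5]
opening: 1.0
finger_force: 0.0
```

>>> jog_arm --steps '[[1,[0,0,0],0],[1,[0,0,0],0],[1,[0,0,0],0],[1,[0,0,0],0],[1,[0,0,0],0],[1,[0,0,0],0],[1,[0,0,0],0],[1,[0,0,0],0]]'

```text
time_s: 23.72
tcp_pos: [0.578, 0.0595, 0.0681]
tcp_rot: [-0.0, 0.751, 0.66, -0.0]
contact_force: [0.1, -0.2, -0.7]
opening: 0.304
finger_force: 20.0
```

```bash
python3 -c "
from h import *
p=manip.observe()['tcp_pos']
plan([(p[0],p[1],.205,-7.5,25),(.499,-.277,.205,-9.4,35),(.499,-.277,.0625,-9.4,25)])"
```

```text
t 23.73 tcp [0.578  0.0595 0.0681] yaw -7.39 tilt 0.01 open 0.304 F [ 0.1 -0.2 -0.7] 20.0
 turn 0 x 0.002, then 6 x [  0.    0.  -22.8]  total [   0.     0.  -136.9]
 turn 1 x 0.033, then 10 x [-34.5  -2.3   0. ]  total [-344.9  -23.     0. ]
 turn 0 x -0.000, then 6 x [ 0.   0.  23.8]  total [  0.    0.  142.5]
```

>>> jog_arm --steps '[[1,[0,0,-10],0],[1,[0,0,-25],0],[1,[0,0,-25],0],[1,[0,0,-25],0],[1,[0,0,-25],0],[1,[0,0,-25],0.033],[1,[-20,-1.3,-2],0],[1,[-35,-2.3,0],0],[1,[-35,-2.3,0],0],[1,[-35,-2.3,0],0]]'

```text
time_s: 24.98
tcp_pos: [0.5484, -0.0645, 0.2042]
tcp_rot: [-0.001, 0.762, 0.648, -0.001]
contact_force: [-0.2, -0.8, -2.1]
opening: 0.301
finger_force: 20.0
```

>>> jog_arm --steps '[[1,[-35,-2.3,0],0],[1,[-35,-2.3,0],0],[1,[-35,-2.3,0],0],[1,[-35,-2.3,0],0],[1,[-35,-2.3,0],0],[1,[-35,-2.3,0],0],[1,[-11,-0.9,0],0],[1,[0,0,0],0],[1,[0,0,0],0]]'

```text
time_s: 26.1
tcp_pos: [0.4996, -0.2773, 0.205]
tcp_rot: [-0.0, 0.762, 0.648, 0.0]
contact_force: [0.5, 0.4, -2.5]
opening: 0.303
finger_force: 20.0
```

```bash
python3 -c "
from h import *
plan([(.499,-.277,.205,-9.4,35),(.499,-.277,.0613,-9.4,25)])"
```

```text
t 26.1 tcp [ 0.4996 -0.2773  0.205 ] yaw -9.24 tilt 0.05 open 0.303 F [ 0.5  0.4 -2.5] 20.0
 turn 0 x 0.003, then 1 x [ 0.2 -0.6 -0. ]  total [ 0.2 -0.6 -0. ]
 turn 0 x -0.000, then 6 x [ 0.  0. 24.]  total [  0.    0.  143.7]
```

>>> jog_arm --steps '[[1,[1,-0.5,20],0],[1,[0,0,30],0],[1,[0,0,30],0],[1,[0,0,30],0],[1,[0,0,20],0],[1,[0,0,8],0],[1,[0,0,3],0],[1,[0,0,1.5],0],[1,[0,0,1],0],[1,[0,0,0],0]]'

```text
time_s: 27.35
tcp_pos: [0.4994, -0.2774, 0.0621]
tcp_rot: [0.0, 0.762, 0.648, 0.0]
contact_force: [-0.4, 0.0, -1.8]
opening: 0.299
finger_force: 20.0
```

>>> jog_arm --steps '[[1,[0,0,0],0],[0.6,[0,0,0],0],[0.5,[0,0,0],0],[0.3,[0,0,0],0],[0,[0,0,0],0],[0,[0,0,0],0],[0,[0,0,0],0]]'

```text
time_s: 28.22
tcp_pos: [0.4993, -0.2772, 0.0617]
tcp_rot: [0.0, 0.762, 0.648, -0.0]
contact_force: [0.1, 0.1, 0.3]
opening: 0.886
finger_force: 0.0
```

>>> jog_arm --steps '[[0,[0,0,-15],0],[0,[0,0,-35],0],[0,[0,0,-45],0],[0,[0,0,-45],0],[0,[0,0,0],0],[0,[0,0,0],0]]'

```text
time_s: 28.98
tcp_pos: [0.499, -0.277, 0.2019]
tcp_rot: [0.0, 0.762, 0.648, -0.0]
contact_force: [0.2, 0.1, -0.6]
opening: 0.999
finger_force: 0.0
```

Run:
```python
from h import *
s=manip.snapshot('top');P=np.full((420,560,3),9.);P[s['range_z']>0]=pts(s)
for x,y in((.481,-.385),(.49,-.331),(.499,-.277)):
    m=(P[...,2]>.1)&(P[...,2]<.125)&(abs(P[...,0]-x)<.025)&(abs(P[...,1]-y)<.025);print(m.sum(),P[m].mean(0).round(4))
r=manip.cut_out('top','cell')[0];q=P[r['pixels']&(P[...,2]<1)];print(r['score'],len(q))
im=s['pixels'].astype(int);g=(im[...,1]>im[...,0]+60)&(im[...,1]>im[...,2]+60)&(abs(P[...,0]-.615)<.05)&(abs(P[...,1])<.06)&(P[...,2]>.025)
c,wh,a=cv2.minAreaRect((P[g][:,:2]*1000).astype(np.float32));t=P[g&(P[...,2]>P[g][:,2].max()-.004)];print(c,wh,a,t.mean(0))
# pads
hsv=cv2.cvtColor(s['pixels'],cv2.COLOR_RGB2HSV)
for n,(lo,hi) in dict(r=(0,8),y=(20,35),b=(100,125)).items():
    m=(hsv[...,0]>=lo)&(hsv[...,0]<=hi)&(hsv[...,1]>120)&(hsv[...,2]>80)&(abs(P[...,0]-.572)<.05)&(abs(P[...,1])<.1)&(P[...,2]<.02)
    print(n,m.sum(),P[m].mean(0).round(4))
plan([(.6142,-.001,.2,-7.4,45)])
cv2.imwrite('pics/t2.png',s['pixels'][80:340,30:530,::-1])
```

```text
0 [nan nan nan]
129 [ 0.4897 -0.3296  0.1111]
237 [ 0.4987 -0.2757  0.1126]
0.74 447
(612.3142700195312, -3.9825706481933594) (59.16859436035156, 20.20844841003418) 81.74596405029297 [ 0.61362533 -0.00389837  0.04487563]
r 586 [0.5779 0.0584 0.008 ]
y 565 [0.5712 0.0049 0.0082]
b 564 [ 0.5642 -0.0487  0.0083]
t 29.07 tcp [ 0.4987 -0.2768  0.2007] yaw -9.28 tilt 0.13 open 0.998 F [-0.1 -1.3 -0.5] 0.0
 turn 1 x -0.033, then 7 x [41.2 11.3  0.1]  total [288.3  79.    0.7]<stdin>:4: RuntimeWarning: Mean of empty slice.
  ret = um.true_divide(
```

View pics/t2.png

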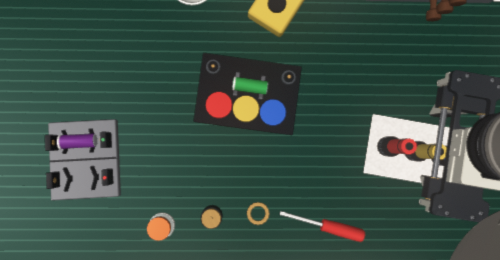

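All three torches stand on the mat: red and yellow are visible and blue is under the gripper. The cell is still at about (250,86) in the crop. Next is the cell, with partly opened jaws.

>>> jog_arm --steps '[[0,[20,5,0],-0.033],[0.2,[41,11.2,0],0],[0.45,[41,11.2,0],0],[0.45,[41,11.2,0],0],[0.45,[41,11.2,0],0],[0.45,[41,11.2,0],0],[0.45,[41,11.2,0],0],[0.45,[20,5.5,0],0],[0.45,[0,0,0],0],[0.45,[0,0,0],0]]'

```text
time_s: 30.32
tcp_pos: [0.6133, -0.0048, 0.2015]
tcp_rot: [-0.0, 0.751, 0.66, -0.0]
contact_force: [-0.5, -0.1, -0.2]
opening: 0.549
finger_force: 0.0
```

Run:
```python
from h import *
s=manip.snapshot('top');P=np.full((420,560,3),9.);P[s['range_z']>0]=pts(s)
for x,y in((.481,-.385),(.49,-.331),(.499,-.277)):
    m=(P[...,2]>.1)&(P[...,2]<.125)&(abs(P[...,0]-x)<.025)&(abs(P[...,1]-y)<.025);print(m.sum(),P[m].mean(0).round(4))
plan([(.6138,-.003,.16,-7.4,45),(.6138,-.003,.015,-7.4,25)])
s=manip.snapshot('wrist');cv2.imwrite('pics/w2.png',s['pixels'][:,:,::-1])
P=np.full((420,560,3),9.);P[s['range_z']>0]=pts(s);im=s['pixels'].astype(int)
g=(im[...,1]>im[...,0]+60)&(im[...,1]>im[...,2]+60)&(P[...,2]>.025)&(abs(P[...,0]-.614)<.05)&(abs(P[...,1])<.06)
c,wh,a=cv2.minAreaRect((P[g][:,:2]*1000).astype(np.float32));print(c,wh,a,P[g&(P[...,2]>.041)].mean(0))
```

```text
251 [ 0.4811 -0.3835  0.1122]
241 [ 0.4898 -0.33    0.1123]
234 [ 0.4988 -0.276   0.1125]
t 30.38 tcp [ 0.6134 -0.0051  0.2016] yaw -7.46 tilt 0.04 open 0.551 F [-0.5  0.  -0.7] 0.0
 turn 0 x -0.001, then 1 x [ 2.1  0.2 41.6]  total [ 2.1  0.2 41.6]
 turn 0 x -0.000, then 6 x [ 0.   0.  24.2]  total [  0.   0. 145.]
(614.2982177734375, -0.9463272094726562) (64.83184051513672, 23.487794876098633) 82.70712280273438 [ 0.61462257 -0.00187991  0.04344684]
```

View pics/w2.png

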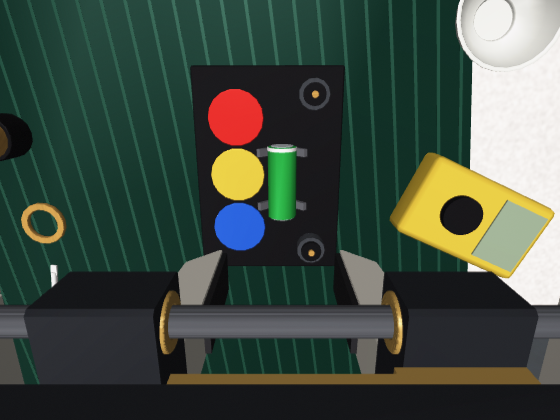

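The wrist view shows the cell at (282,183), in line with the jaws, so I'll go down.

>>> jog_arm --steps '[[0.45,[3.7,0.4,20],0],[0.45,[0,0,30],0],[0.45,[0,0,30],0],[0.45,[0,0,30],0],[0.45,[0,0,30],0],[0.45,[0,0,25],0],[0.45,[0,0,14],0],[0.45,[0,0,6],0],[0.45,[0,0,1],0],[0.45,[0,0,0],0]]'

```text
time_s: 31.68
tcp_pos: [0.6152, -0.0004, 0.0166]
tcp_rot: [0.001, 0.751, 0.66, 0.0]
contact_force: [-0.3, -0.1, -0.1]
opening: 0.55
finger_force: 0.0
```

>>> jog_arm --steps '[[1,[0,0,0],0],[1,[0,0,0],0],[1,[0,0,0],0],[1,[0,0,0],0],[1,[0,0,0],0],[1,[0,0,0],0]]' --squeeze 12

```text
time_s: 32.42
tcp_pos: [0.6148, -0.0002, 0.0159]
tcp_rot: [0.0, 0.751, 0.66, 0.0]
contact_force: [1.0, 0.2, 2.3]
opening: 0.282
finger_force: 12.0
```

```bash
python3 -c "
from h import *
p=manip.observe()['tcp_pos']
plan([(p[0],p[1],.17,-7.4,25),(.4341,.3154,.17,3.7,35)])"
```

```text
t 32.42 tcp [ 6.148e-01 -2.000e-04  1.590e-02] yaw -7.39 tilt 0.03 open 0.282 F [1.  0.2 2.3] 12.0
 turn 0 x 0.000, then 7 x [  0.   0. -22.]  total [   0.     0.  -154.1]
 turn 2 x -0.097, then 11 x [ 29.7 -14.5   0. ]  total [ 326.6 -160.     0. ]
```

>>> jog_arm --steps '[[1,[0,0,-10],0],[1,[0,0,-24],0],[1,[0,0,-24],0],[1,[0,0,-24],0],[1,[0,0,-24],0],[1,[0,0,-24],-0.097],[1,[0,0,-24],-0.097],[1,[15,-7.2,0],0],[1,[30,-14.6,0],0],[1,[30,-14.6,0],0]]'

```text
time_s: 33.67
tcp_pos: [0.5714, 0.0737, 0.1683]
tcp_rot: [-0.001, 0.685, 0.729, -0.001]
contact_force: [0.4, 0.6, -0.8]
opening: 0.28
finger_force: 12.0
```

>>> jog_arm --steps '[[1,[30,-14.6,0],0],[1,[30,-14.6,0],0],[1,[30,-14.6,0],0],[1,[30,-14.6,0],0],[1,[30,-14.6,0],0],[1,[30,-14.6,0],0],[1,[30,-14.6,0],0],[1,[28,-13.6,0],0],[1,[10,-5,0],0],[1,[0,0,0],0]]'

```text
time_s: 34.92
tcp_pos: [0.4358, 0.3121, 0.169]
tcp_rot: [-0.0, 0.684, 0.73, -0.001]
contact_force: [0.2, -0.2, -0.2]
opening: 0.276
finger_force: 12.0
```

Run:
```python
from h import *
plan([(.4341,.3154,.17,3.7,35),(.4341,.3154,.028,3.7,35)])
s=manip.snapshot('wrist');cv2.imwrite('pics/w3.png',s['pixels'][:,:,::-1])
```

```text
t 34.92 tcp [0.4358 0.3121 0.169 ] yaw 3.76 tilt 0.08 open 0.276 F [ 0.2 -0.2 -0.2] 12.0
 turn 0 x 0.001, then 1 x [ 3.4 -1.5 -1. ]  total [ 3.4 -1.5 -1. ]
 turn 0 x -0.000, then 5 x [ 0.   0.  28.4]  total [  0.   0. 142.]
```

View pics/w3.png

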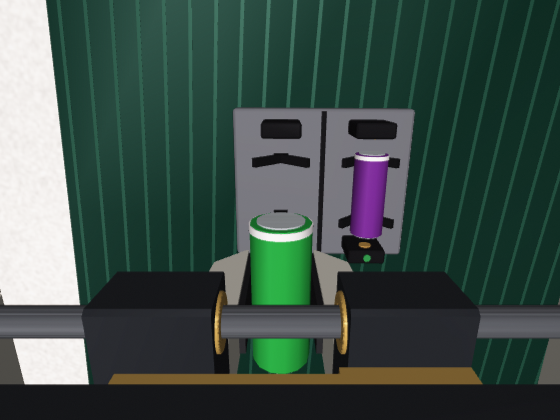

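The wrist view shows the held cell at column 281, in line with the free bay whose saddles are at about column 281. I'll lower it gently.

>>> jog_arm --steps '[[1,[3.4,-1.5,15],0],[1,[0,0,25],0],[1,[0,0,25],0],[1,[0,0,25],0],[1,[0,0,20],0],[1,[0,0,10],0],[1,[0,0,5],0],[1,[0,0,2],0],[1,[0,0,0],0],[1,[0,0,0],0]]'

```text
time_s: 36.22
tcp_pos: [0.4354, 0.3153, 0.0432]
tcp_rot: [0.0, 0.684, 0.73, 0.0]
contact_force: [0.2, 0.6, -0.4]
opening: 0.283
finger_force: 12.0
```

Run:
```python
from h import *
plan([(.4341,.3154,.028,3.7,35)])
```

```text
t 36.23 tcp [0.4354 0.3153 0.0432] yaw 3.73 tilt 0.06 open 0.283 F [ 0.2  0.6 -0.4] 12.0
 turn 0 x 0.000, then 1 x [ 0.1 -1.3 15.2]  total [ 0.1 -1.3 15.2]
```

>>> jog_arm --steps '[[1,[0,-0.8,4],0],[1,[0,0,4],0],[1,[0,0,2],0],[1,[0,0,1.5],0],[1,[0,0,1],0],[1,[0,0,0.5],0],[1,[0,0,0.5],0],[1,[0,0,0],0]]'

```text
time_s: 37.22
tcp_pos: [0.4343, 0.3151, 0.0292]
tcp_rot: [0.0, 0.684, 0.73, -0.0]
contact_force: [-0.4, -1.0, -0.6]
opening: 0.282
finger_force: 12.0
```

>>> jog_arm --steps '[[1,[0,0,0.5],0],[1,[0,0,0.4],0],[1,[0,0,0.3],0],[1,[0,0,0],0]]'

```text
time_s: 37.72
tcp_pos: [0.4348, 0.3153, 0.0283]
tcp_rot: [0.0, 0.684, 0.73, 0.001]
contact_force: [1.5, -0.6, 2.3]
opening: 0.275
finger_force: 12.0
```

Contact is light at 2.3 N, so I'll release with limited opening and rise.

>>> jog_arm --steps '[[0.68,[0,0,0],0],[0.6,[0,0,0],0],[0.5,[0,0,0],0],[0.45,[0,0,0],0],[0.45,[0,0,0],0],[0.45,[0,0,0],0]]'

```text
time_s: 38.48
tcp_pos: [0.4343, 0.3151, 0.028]
tcp_rot: [0.0, 0.684, 0.73, -0.0]
contact_force: [-0.6, -1.7, 0.0]
opening: 0.551
finger_force: 0.0
```

>>> jog_arm --steps '[[0.45,[0,0,-10],0],[0.45,[0,0,-25],0],[0.45,[0,0,-40],0],[0.45,[0,0,-50],0],[0.3,[0,0,-50],0],[0,[0,0,0],0],[0,[0,0,0],0]]'

```text
time_s: 39.35
tcp_pos: [0.4339, 0.3149, 0.203]
tcp_rot: [0.0, 0.684, 0.73, -0.0]
contact_force: [-0.9, -1.5, -1.2]
opening: 0.827
finger_force: 0.0
```

Run:
```python
from h import *
plan([(.4993,-.2772,.203,-9.3,40)])
s=manip.snapshot('wrist');cv2.imwrite('pics/w4.png',s['pixels'][:,:,::-1])
P=np.full((420,560,3),9.);P[s['range_z']>0]=pts(s);im=s['pixels'].astype(int)
g=(im[...,1]>im[...,0]+60)&(im[...,1]>im[...,2]+60)&(P[...,2]>.03)&(abs(P[...,0]-.434)<.05)&(abs(P[...,1]-.315)<.06)
c,wh,a=cv2.minAreaRect((P[g][:,:2]*1000).astype(np.float32));print(g.sum(),c,wh,a,P[g][:,2].max())
```

```text
t 39.35 tcp [0.4339 0.3149 0.203 ] yaw 3.72 tilt 0.01 open 0.827 F [-0.9 -1.5 -1.2] 0.0
 turn 2 x 0.114, then 15 x [-38.3  10.7  -0. ]  total [-573.8  160.2   -0. ]
1825 (435.11810302734375, 314.60662841796875) (24.0093936920166, 65.31681060791016) 2.9521567821502686 0.05850778529184447
```

View pics/w4.png

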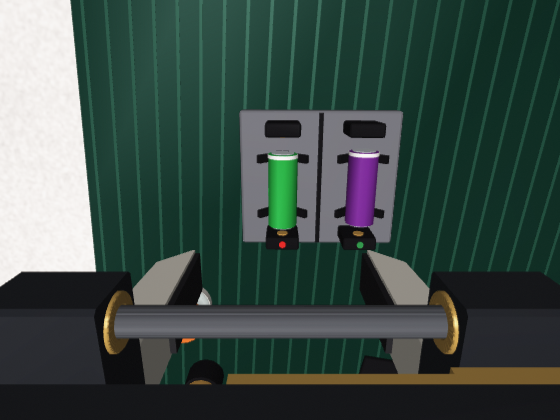

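The green cell is seated in the free bay at about (283,190), parallel to the purple one. Next is the red torch.

>>> jog_arm --steps '[[0,[0,0,0],0.114],[0,[-20,5.6,0],0.114],[0,[-38,10.6,0],0],[0,[-38,10.6,0],0],[0,[-38,10.6,0],0],[0,[-38,10.6,0],0],[0,[-38,10.6,0],0],[0,[-38,10.6,0],0],[0,[-38,10.6,0],0],[0,[-38,10.6,0],0]]'

```text
time_s: 40.65
tcp_pos: [0.4725, -0.02, 0.2016]
tcp_rot: [-0.001, 0.762, 0.647, -0.001]
contact_force: [0.4, -0.4, 0.9]
opening: 0.997
finger_force: 0.0
```

```bash
python3 -c "
from h import *
plan([(.4993,-.2772,.203,-9.3,40)])"
```

```text
t 40.65 tcp [ 0.4725 -0.02    0.2016] yaw -9.34 tilt 0.17 open 0.997 F [ 0.4 -0.4  0.9] 0.0
 turn 0 x -0.001, then 7 x [-35.6   9.7  -0.2]  total [-249.5   68.    -1.4]
```

>>> jog_arm --steps '[[0,[-38,10.5,0],0],[0,[-38,10.5,0],0],[0,[-38,10.5,0],0],[0,[-38,10.5,0],0],[0,[-38,10.5,0],0],[0,[-38,10.5,0],0],[0,[-18,5,0],0],[0,[0,0,0],0],[0,[0,0,0],0]]'

```text
time_s: 41.78
tcp_pos: [0.5002, -0.2712, 0.2027]
tcp_rot: [-0.001, 0.762, 0.648, 0.0]
contact_force: [0.2, 0.9, 0.1]
opening: 0.999
finger_force: 0.0
```

```bash
python3 -c "
from h import *
plan([(.4993,-.2772,.203,-9.3,40),(.4993,-.2772,.0617,-9.3,40)])"
```

```text
t 41.77 tcp [ 0.5002 -0.2712  0.2027] yaw -9.29 tilt 0.08 open 0.999 F [0.2 0.9 0.1] 0.0
 turn 0 x 0.000, then 1 x [-6.1  0.  -0.3]  total [-6.1  0.  -0.3]
 turn 0 x -0.000, then 4 x [ 0.   0.  35.3]  total [  0.    0.  141.3]
```

>>> jog_arm --steps '[[0,[-6,0,10],0],[0,[0,0,25],0],[0,[0,0,25],0],[0,[0,0,25],0],[0,[0,0,25],0],[0,[0,0,22],0],[0,[0,0,9],0],[0,[0,0,0],0],[0,[0,0,0],0]]'

```text
time_s: 42.9
tcp_pos: [0.5, -0.2788, 0.0629]
tcp_rot: [0.001, 0.762, 0.647, 0.0]
contact_force: [0.5, 1.0, 0.9]
opening: 0.998
finger_force: 0.0
```

>>> jog_arm --steps '[[1,[0,0,0],0],[1,[0,0,0],0],[1,[0,0,0],0],[1,[0,0,0],0],[1,[0,0,0],0],[1,[0,0,0],0],[1,[0,0,0],0],[1,[0,0,0],0]]' --squeeze 20

```text
time_s: 43.9
tcp_pos: [0.4994, -0.2785, 0.062]
tcp_rot: [-0.0, 0.762, 0.647, -0.0]
contact_force: [-0.0, 0.1, 0.1]
opening: 0.304
finger_force: 20.0
```

```bash
python3 -c "
from h import *
p=manip.observe()['tcp_pos']
plan([(p[0],p[1],.205,-9.3,25),(.578,.0592,.205,-7.4,35),(.578,.0592,.0687,-7.4,25)])"
```

```text
t 43.9 tcp [ 0.4994 -0.2785  0.062 ] yaw -9.34 tilt 0.01 open 0.304 F [-0.   0.1  0.1] 20.0
 turn 0 x -0.001, then 6 x [  0.    0.  -23.8]  total [   0.    0. -143.]
 turn 1 x -0.033, then 10 x [34.5  3.4  0. ]  total [345.1  34.5   0. ]
 turn 0 x -0.000, then 6 x [ 0.   0.  22.7]  total [  0.    0.  136.3]
```

>>> jog_arm --steps '[[1,[0,0,-10],0],[1,[0,0,-25],0],[1,[0,0,-25],0],[1,[0,0,-25],0],[1,[0,0,-25],0],[1,[0,0,-25],-0.033],[1,[20,2,-8],0],[1,[35,3.5,0],0],[1,[35,3.5,0],0],[1,[35,3.5,0],0]]'

```text
time_s: 45.15
tcp_pos: [0.5278, -0.1537, 0.2045]
tcp_rot: [-0.001, 0.752, 0.66, -0.0]
contact_force: [0.9, -1.1, -0.7]
opening: 0.303
finger_force: 20.0
```

>>> jog_arm --steps '[[1,[35,3.5,0],0],[1,[35,3.5,0],0],[1,[35,3.5,0],0],[1,[35,3.5,0],0],[1,[35,3.5,0],0],[1,[35,3.5,0],0],[1,[10,1,0],0],[1,[0,0,0],0],[1,[0,0,0],0]]'

```text
time_s: 46.28
tcp_pos: [0.578, 0.0583, 0.2048]
tcp_rot: [0.0, 0.752, 0.659, -0.0]
contact_force: [0.9, 0.5, -0.4]
opening: 0.304
finger_force: 20.0
```

```bash
python3 -c "
from h import *
plan([(.578,.058,.205,-7.4,35),(.578,.058,.069,-7.4,25)])"
```

```text
t 46.27 tcp [0.578  0.0583 0.2048] yaw -7.5 tilt 0.04 open 0.304 F [ 0.9  0.5 -0.4] 20.0
 turn 0 x -0.002, then 1 x [-0.3  0.  -0.2]  total [-0.3  0.  -0.2]
 turn 0 x -0.000, then 6 x [ 0.   0.  22.7]  total [  0.   0. 136.]
```

>>> jog_arm --steps '[[1,[0,0,15],0],[1,[0,0,30],0],[1,[0,0,30],0],[1,[0,0,30],0],[1,[0,0,18],0],[1,[0,0,8],0],[1,[0,0,3],0],[1,[0,0,1],0],[1,[0,0,0.5],0],[1,[0,0,0],0]]'

```text
time_s: 47.52
tcp_pos: [0.5786, 0.0591, 0.07]
tcp_rot: [0.0, 0.752, 0.66, 0.0]
contact_force: [-0.4, 0.3, -1.8]
opening: 0.301
finger_force: 20.0
```

>>> jog_arm --steps '[[1,[0,0,0.4],0],[1,[0,0,0],0]]'

```text
time_s: 47.78
tcp_pos: [0.5784, 0.0591, 0.0692]
tcp_rot: [0.0, 0.752, 0.66, 0.0]
contact_force: [-0.4, 0.4, -2.0]
opening: 0.3
finger_force: 20.0
```

>>> jog_arm --steps '[[1,[0,0,0.3],0],[0.6,[0,0,0],0],[0.5,[0,0,0],0],[0.3,[0,0,0],0],[0,[0,0,0],0],[0,[0,0,0],0],[0,[0,0,0],0]]'

```text
time_s: 48.65
tcp_pos: [0.5784, 0.059, 0.0688]
tcp_rot: [0.0, 0.752, 0.66, -0.0]
contact_force: [0.7, 0.5, -0.5]
opening: 0.888
finger_force: 0.0
```

>>> jog_arm --steps '[[0,[0,0,-15],0],[0,[0,0,-35],0],[0,[0,0,-45],0],[0,[0,0,-40],0],[0,[0,0,0],0],[0,[0,0,0],0]]'

```text
time_s: 49.4
tcp_pos: [0.578, 0.0591, 0.2038]
tcp_rot: [-0.0, 0.752, 0.66, -0.0]
contact_force: [-0.9, 0.1, -0.1]
opening: 0.997
finger_force: 0.0
```

```bash
python3 -c "
from h import *
plan([(.49,-.3319,.203,-9.3,45),(.49,-.3319,.0617,-9.3,40)])"
```

```text
t 49.4 tcp [0.578  0.0591 0.2038] yaw -7.45 tilt 0.02 open 0.997 F [-0.9  0.1 -0.1] 0.0
 turn 1 x 0.032, then 9 x [-44.5  -2.6   0.1]  total [-400.1  -23.6    0.8]
 turn 0 x -0.000, then 4 x [ 0.   0.  35.3]  total [  0.    0.  141.3]
```

>>> jog_arm --steps '[[0,[-20,-1.2,0],0.032],[0,[-45,-2.7,0],0],[0,[-45,-2.7,0],0],[0,[-45,-2.7,0],0],[0,[-45,-2.7,0],0],[0,[-45,-2.7,0],0],[0,[-45,-2.7,0],0],[0,[-45,-2.7,0],0],[0,[-45,-2.7,0],0],[0,[-20,-1.2,0],0]]'

```text
time_s: 50.65
tcp_pos: [0.4888, -0.3346, 0.2026]
tcp_rot: [-0.001, 0.763, 0.646, -0.0]
contact_force: [-0.7, 0.9, -0.2]
opening: 1.0
finger_force: 0.0
```

>>> jog_arm --steps '[[0,[0,0,0],0],[0,[0,0,0],0]]'

```text
time_s: 50.9
tcp_pos: [0.4909, -0.3307, 0.2035]
tcp_rot: [-0.001, 0.762, 0.648, 0.0]
contact_force: [-0.2, 0.8, 1.1]
opening: 1.002
finger_force: 0.0
```

```bash
python3 -c "
from h import *
plan([(.49,-.3319,.203,-9.3,45),(.49,-.3319,.0617,-9.3,40)])"
```

```text
t 50.9 tcp [ 0.4909 -0.3307  0.2035] yaw -9.25 tilt 0.06 open 1.002 F [-0.2  0.8  1.1] 0.0
 turn 0 x 0.001, then 1 x [-1.3 -0.7  0.5]  total [-1.3 -0.7  0.5]
 turn 0 x -0.000, then 4 x [ 0.   0.  35.3]  total [  0.    0.  141.3]
```

>>> jog_arm --steps '[[0,[0,-0.7,10],0],[0,[0,0,25],0],[0,[0,0,25],0],[0,[0,0,25],0],[0,[0,0,25],0],[0,[0,0,22],0],[0,[0,0,9.5],0],[0,[0,0,0],0],[0,[0,0,0],0]]'

```text
time_s: 52.02
tcp_pos: [0.4907, -0.332, 0.0632]
tcp_rot: [0.001, 0.762, 0.648, 0.0]
contact_force: [-0.3, -0.4, 0.8]
opening: 0.998
finger_force: 0.0
```

>>> jog_arm --steps '[[1,[0,0,0],0],[1,[0,0,0],0],[1,[0,0,0],0],[1,[0,0,0],0],[1,[0,0,0],0],[1,[0,0,0],0],[1,[0,0,0],0],[1,[0,0,0],0]]'

```text
time_s: 53.02
tcp_pos: [0.4901, -0.3319, 0.0623]
tcp_rot: [0.0, 0.762, 0.648, -0.0]
contact_force: [0.0, -0.5, -0.3]
opening: 0.306
finger_force: 20.0
```

```bash
python3 -c "
from h import *
p=manip.observe()['tcp_pos']
plan([(p[0],p[1],.205,-9.3,25),(.5717,.0062,.205,-7.4,35),(.5717,.0062,.0687,-7.4,25)])"
```

```text
t 53.02 tcp [ 0.4901 -0.3319  0.0623] yaw -9.28 tilt 0.01 open 0.306 F [ 0.  -0.5 -0.3] 20.0
 turn 0 x 0.000, then 6 x [  0.    0.  -23.8]  total [   0.     0.  -142.7]
 turn 1 x -0.033, then 10 x [34.6  3.7  0. ]  total [345.8  37.3   0. ]
 turn 0 x -0.000, then 6 x [ 0.   0.  22.7]  total [  0.    0.  136.3]
```

Put-down height 0.0693.

>>> jog_arm --steps '[[1,[0,0,-10],0],[1,[0,0,-25],0],[1,[0,0,-25],0],[1,[0,0,-25],0],[1,[0,0,-25],0],[1,[0,0,-25],-0.033],[1,[20,2.2,-8],0],[1,[35,3.8,0],0],[1,[35,3.8,0],0],[1,[35,3.8,0],0]]'

```text
time_s: 54.28
tcp_pos: [0.5194, -0.2071, 0.2047]
tcp_rot: [-0.001, 0.751, 0.66, -0.0]
contact_force: [0.4, -0.0, -1.2]
opening: 0.3
finger_force: 20.0
```

>>> jog_arm --steps '[[1,[35,3.8,0],0],[1,[35,3.8,0],0],[1,[35,3.8,0],0],[1,[35,3.8,0],0],[1,[35,3.8,0],0],[1,[35,3.8,0],0],[1,[11,1,0],0],[1,[0,0,0],0],[1,[0,0,0],0]]'

```text
time_s: 55.4
tcp_pos: [0.5713, 0.0057, 0.2051]
tcp_rot: [-0.0, 0.751, 0.66, -0.0]
contact_force: [-0.3, 0.1, -1.7]
opening: 0.3
finger_force: 20.0
```

```bash
python3 -c "
from h import *
plan([(.5717,.0058,.205,-7.4,35),(.5717,.0058,.0693,-7.4,25)])"
```

```text
t 55.4 tcp [0.5713 0.0057 0.2051] yaw -7.44 tilt 0.04 open 0.3 F [-0.3  0.1 -1.7] 20.0
 turn 0 x -0.001, then 1 x [0.1 0.4 0.1]  total [0.1 0.4 0.1]
 turn 0 x -0.000, then 6 x [ 0.   0.  22.6]  total [  0.    0.  135.7]
```

>>> jog_arm --steps '[[1,[-0.5,0,15],0],[1,[0,0,30],0],[1,[0,0,30],0],[1,[0,0,30],0],[1,[0,0,18],0],[1,[0,0,8],0],[1,[0,0,3],0],[1,[0,0,1],0],[1,[0,0,0.7],0],[1,[0,0,0],0]]'

```text
time_s: 56.65
tcp_pos: [0.5719, 0.006, 0.07]
tcp_rot: [0.0, 0.751, 0.66, 0.0]
contact_force: [-0.2, -0.0, -1.8]
opening: 0.303
finger_force: 20.0
```

>>> jog_arm --steps '[[1,[0,0,0.3],0],[0.6,[0,0,0],0],[0.5,[0,0,0],0],[0.3,[0,0,0],0],[0,[0,0,0],0],[0,[0,0,0],0],[0,[0,0,0],0]]'

```text
time_s: 57.52
tcp_pos: [0.5716, 0.006, 0.0693]
tcp_rot: [0.0, 0.751, 0.66, -0.0]
contact_force: [-0.5, -0.4, -0.5]
opening: 0.887
finger_force: 0.0
```

>>> jog_arm --steps '[[0,[0,0,-15],0],[0,[0,0,-35],0],[0,[0,0,-45],0],[0,[0,0,-40],0],[0,[0,0,0],0],[0,[0,0,0],0]]'

```text
time_s: 58.28
tcp_pos: [0.5712, 0.006, 0.2043]
tcp_rot: [-0.0, 0.751, 0.66, -0.0]
contact_force: [-0.9, 1.4, -0.7]
opening: 1.001
finger_force: 0.0
```

```bash
python3 -c "
from h import *
plan([(.4809,-.386,.203,-9.3,45)])"
```

```text
t 58.27 tcp [0.5712 0.006  0.2043] yaw -7.39 tilt 0.01 open 1.001 F [-0.9  1.4 -0.7] 0.0
 turn 1 x 0.033, then 9 x [-44.6  -2.9   0.1]  total [-401.5  -25.8    1.3]
```

>>> jog_arm --steps '[[0,[-21,-1.3,0],0.033],[0,[-45,-2.9,0],0],[0,[-45,-2.9,0],0],[0,[-45,-2.9,0],0],[0,[-45,-2.9,0],0],[0,[-45,-2.9,0],0],[0,[-45,-2.9,0],0],[0,[-45,-2.9,0],0],[0,[-45,-2.9,0],0],[0,[-20,-1.3,0],0]]'

```text
time_s: 59.52
tcp_pos: [0.4801, -0.3884, 0.2029]
tcp_rot: [-0.001, 0.763, 0.646, -0.0]
contact_force: [0.6, -0.9, -0.0]
opening: 1.002
finger_force: 0.0
```

>>> jog_arm --steps '[[0,[0,0,0],0],[0,[0,0,0],0]]'

```text
time_s: 59.78
tcp_pos: [0.4824, -0.3845, 0.204]
tcp_rot: [-0.001, 0.762, 0.648, 0.0]
contact_force: [-0.1, 0.4, -0.2]
opening: 1.001
finger_force: 0.0
```

```bash
python3 -c "
from h import *
plan([(.4809,-.386,.203,-9.3,45),(.4809,-.386,.061,-9.3,40)])"
```

```text
t 59.77 tcp [ 0.4824 -0.3845  0.204 ] yaw -9.25 tilt 0.07 open 1.001 F [-0.1  0.4 -0.2] 0.0
 turn 0 x 0.001, then 1 x [-1.7 -1.2  1. ]  total [-1.7 -1.2  1. ]
 turn 0 x -0.000, then 4 x [ 0.   0.  35.5]  total [  0.   0. 142.]
```

>>> jog_arm --steps '[[0,[-0.5,-1.2,10],0],[0,[0,0,25],0],[0,[0,0,25],0],[0,[0,0,25],0],[0,[0,0,25],0],[0,[0,0,22],0],[0,[0,0,10],0],[0,[0,0,0],0],[0,[0,0,0],0]]'

```text
time_s: 60.9
tcp_pos: [0.4814, -0.3863, 0.0633]
tcp_rot: [0.001, 0.762, 0.648, 0.0]
contact_force: [0.2, 0.2, 0.3]
opening: 1.001
finger_force: 0.0
```

>>> jog_arm --steps '[[1,[0,0,0],0],[1,[0,0,0],0],[1,[0,0,0],0],[1,[0,0,0],0],[1,[0,0,0],0],[1,[0,0,0],0],[1,[0,0,0],0],[1,[0,0,0],0]]'

```text
time_s: 61.9
tcp_pos: [0.4809, -0.3861, 0.0623]
tcp_rot: [0.0, 0.762, 0.648, -0.0]
contact_force: [0.7, -0.1, -0.1]
opening: 0.304
finger_force: 20.0
```

```bash
python3 -c "
from h import *
p=manip.observe()['tcp_pos']
plan([(p[0],p[1],.205,-9.3,25),(.565,-.048,.205,-7.4,35),(.565,-.048,.0687,-7.4,25)])"
```

```text
t 61.9 tcp [ 0.4809 -0.3861  0.0623] yaw -9.28 tilt 0.0 open 0.304 F [ 0.7 -0.1 -0.1] 20.0
 turn 0 x 0.000, then 6 x [  0.    0.  -23.8]  total [   0.     0.  -142.7]
 turn 1 x -0.033, then 10 x [34.6  4.   0. ]  total [346.1  39.8   0. ]
 turn 0 x -0.000, then 6 x [ 0.   0.  22.7]  total [  0.    0.  136.3]
```

>>> jog_arm --steps '[[1,[0,0,-10],0],[1,[0,0,-25],0],[1,[0,0,-25],0],[1,[0,0,-25],0],[1,[0,0,-25],0],[1,[0,0,-25],-0.033],[1,[20,2.3,-8],0],[1,[35,4,0],0],[1,[35,4,0],0],[1,[35,4,0],0]]'

```text
time_s: 63.15
tcp_pos: [0.511, -0.2613, 0.2048]
tcp_rot: [-0.001, 0.751, 0.66, 0.0]
contact_force: [0.7, -0.2, -1.9]
opening: 0.299
finger_force: 20.0
```

>>> jog_arm --steps '[[1,[35,4,0],0],[1,[35,4,0],0],[1,[35,4,0],0],[1,[35,4,0],0],[1,[35,4,0],0],[1,[35,4,0],0],[1,[11,1.3,0],0],[1,[0,0,0],0],[1,[0,0,0],0]]'

```text
time_s: 64.28
tcp_pos: [0.5643, -0.0487, 0.2051]
tcp_rot: [-0.0, 0.751, 0.66, -0.0]
contact_force: [0.1, -0.7, -0.8]
opening: 0.304
finger_force: 20.0
```

```bash
python3 -c "
from h import *
plan([(.565,-.048,.205,-7.4,35),(.565,-.048,.0693,-7.4,25)])"
```

```text
t 64.28 tcp [ 0.5643 -0.0487  0.2051] yaw -7.43 tilt 0.04 open 0.304 F [ 0.1 -0.7 -0.8] 20.0
 turn 0 x -0.001, then 1 x [0.8 0.6 0.1]  total [0.8 0.6 0.1]
 turn 0 x -0.000, then 6 x [ 0.   0.  22.6]  total [  0.    0.  135.7]
```

>>> jog_arm --steps '[[1,[0,0.3,15],0],[1,[0,0,30],0],[1,[0,0,30],0],[1,[0,0,30],0],[1,[0,0,18],0],[1,[0,0,8],0],[1,[0,0,3],0],[1,[0,0,1],0],[1,[0,0,0.7],0],[1,[0,0,0],0]]'

```text
time_s: 65.53
tcp_pos: [0.5653, -0.0481, 0.0701]
tcp_rot: [0.0, 0.751, 0.66, 0.0]
contact_force: [0.7, -0.3, -0.9]
opening: 0.307
finger_force: 20.0
```

>>> jog_arm --steps '[[1,[0,0,0.3],0],[0.6,[0,0,0],0],[0.5,[0,0,0],0],[0.3,[0,0,0],0],[0,[0,0,0],0],[0,[0,0,0],0],[0,[0,0,0],0]]'

```text
time_s: 66.4
tcp_pos: [0.565, -0.0481, 0.0693]
tcp_rot: [0.0, 0.751, 0.66, -0.0]
contact_force: [0.2, 0.3, 0.1]
opening: 0.887
finger_force: 0.0
```

>>> jog_arm --steps '[[0,[0,0,-15],0],[0,[0,0,-35],0],[0,[0,0,-45],0],[0,[0,0,-40],0],[0,[-50,0,0],0],[0,[-60,0,0],0],[0,[-60,0,0],0],[0,[-60,0,0],0],[0,[0,0,0],0],[0,[0,0,0],0]]'

```text
time_s: 67.65
tcp_pos: [0.5353, -0.2759, 0.2049]
tcp_rot: [0.0, 0.751, 0.66, 0.0]
contact_force: [0.2, 0.6, 0.2]
opening: 0.998
finger_force: 0.0
```

Run:
```python
from h import *
s=manip.snapshot('top');P=np.full((420,560,3),9.);P[s['range_z']>0]=pts(s)
for n,x,y in(("b",.5642,-.0487),("y",.5712,.0049),("r",.5779,.0584)):
    m=(P[...,2]>.116)&(P[...,2]<.13)&(abs(P[...,0]-x)<.025)&(abs(P[...,1]-y)<.025);print(n,m.sum(),P[m].mean(0).round(4),"pad",x,y)
im=s['pixels'].astype(int);g=(im[...,1]>im[...,0]+60)&(im[...,1]>im[...,2]+60)&(P[...,2]>.03)&(abs(P[...,0]-.434)<.05)&(abs(P[...,1]-.315)<.06)
print(g.sum(),cv2.minAreaRect((P[g][:,:2]*1000).astype(np.float32)),P[g][:,2].max())
cv2.imwrite('pics/t3.png',s['pixels'][80:340,30:530,::-1])
```

```text
b 202 [ 0.5643 -0.0484  0.1208] pad 0.5642 -0.0487
y 200 [0.5707 0.0052 0.1207] pad 0.5712 0.0049
r 205 [0.5773 0.0592 0.1208] pad 0.5779 0.0584
356 ((433.504150390625, 310.65478515625), (20.838016510009766, 60.46360397338867), 3.1021766662597656) 0.05920565733347238
```

View pics/t3.png

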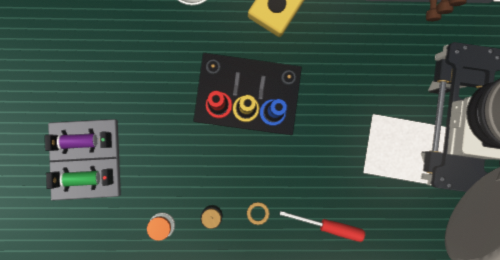

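All three torches are centred within 1 mm on their pads (crop (218,104), (246,108), (274,112)), and the cell lies in the free bay at (79,179).

```bash
python3 -c "
from station import manip
print(manip.sign_off())"
```

```text
the job is handed in; nothing more can be done
None
```

I handed the job in at about 68 s of the 144 s limit: the last camera check showed all three torches upright within about 1 mm of their pads' centres and the green cell seated in the charger's free bay, but sign-off returned no verdict.

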